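# Clear the gel caster and set its combs

## Robot

A 6-joint arm with a two-finger parallel gripper is mounted at the origin on the work surface. World frame = base frame: x ahead of the robot, y to its left, z up, the work surface at z = 0. Lengths are in m, angles in rad, forces in N, time in s.
With the tool pointing down it reaches from about 0.35 to 0.975 m from the base axis. Payload 4.9 kg.
Tool frame: the origin (TCP) lies at the very end of the fingers, on their centre line; the grasp point (between the pads) lies 19 mm behind it; z points along the fingers, y is the line along which they close (so a half turn about z gives the same grasp; the last joint's range is limited). The gripper opens to 85 mm and grips with 20 to 120 N. Pads are 22 mm wide; open, the fingers measure 114 mm over their backs; the gripper's body (76 mm by 85 mm) begins 54 mm behind the grasp point. The pads swing forward as they close: fully open they stand 13 mm farther back than shut.
Start: joints at [1.034, 0.053, 1.613, -0, 1.476, -0.119], TCP at [0.254, 0.571, 0.231] pointing down, gripper open.
Joint ranges: [-3.01, 3.01], [-1.01, 2.22], [0.06, 2.58], [-1.02, 4.17], [0.09, 2.62], [-3.14, 3.14]. Speed limits (rad/s): [2.57, 2.57, 3.14, 3.14, 3.14, 3.14].

## Interface

Orientations are given as a rotation vector (axis times angle).
In Python, from station import get_obs, get_image, get_calibration, finish_job gives the robot as it stands.
- The arm moves only by the tool servo_tool, never from a script. Its argument "increments" is a list of rows, each a list of 5 numbers: the opening, from 0 (shut) to 1 (fully open), then the shift along the tool's x, y, z in mm, then the turn about the tool's z in degrees. In form: [[jaw, tx, ty, tz, spin], ...]. A call has 1 to 12 rows; each row shifts and turns the commanded pose from where the row before left it, along the tool's axes as they then stand; what a row does not reach is not made up. A row lasts 1/8 s, in which the tool goes at most 62.5 mm and 10.7 degrees, less where a joint would pass 70% of its speed; a pose out of reach is approached as far as the arm can. A call is refused whole if a number of a shift passes 62.5 or a number of a turn 10.7, either way. A call with a gripper value outside its range is refused whole. The fingers move at their own pace and stop on an object; "force" is the grip in N (left out, the last holds). Time passes only in rows, so rows that do not move let the fingers close. It gives the time, the measured TCP pose, the force, the opening and the grip force at its end, in the units of the state.
- get_obs(): the state, without advancing time (a new reading comes with each control period).
- get_image(name): name is "scene" or "side" or "wrist"; returns the picture (480x640x3 uint8, red, green, blue); there is no depth.
- get_calibration(name): a dict with "fx", "fy", "cx", "cy" (pixels), "dist_coeffs" ([k1, k2, p1, p2, k3] as OpenCV has them; the pictures are not rectified), "R" (3x3) and "t" (3): a world point X has camera coordinates R X + t; the wrist camera has in their place "mount" (4x4, takes a point from camera to tool coordinates, whose origin is the TCP and whose axes are the flange's). Camera axes: x right, y down, z forward; pixel columns grow to the right and rows downward; lengths in m; the calibration is good to about 2 mm. A picture is of the moment at which its call begins: read the wrist's pose just before it. get_calibration takes no time and is no camera call.
- finish_job(): hands the job in; it is judged then, once.
The state is a dict: "t": time; "q": joint angles; "dq": joint speeds; "effort": joint torques, N m; "tool_pos": TCP position; "tool_rot": TCP orientation; "contact_force": force on the tool from outside, world axes, zero at the start; "wrist_torque": the same for the moment, N m; "opening": finger opening in m; "grip_force": force on a finger pad.
Only numpy, scipy, OpenCV 4.12 (cv2) and the standard library are available. Lean on these libraries where they do the work, as an engineer would, in place of code of your own. Each camera call takes 0.05 s, during which the arm holds its last target. There are 200 camera calls.

## Task

Get the gel caster ready: first take every culture dish off it and set each down flat inside the shallow steel tray, without dropping any from a height. Then take each of the three flat combs from the rack and push its blade into a slot of its own in the caster, fully home so that the underside of its bar sits flush on the caster's top, and let go. Leave the tube rack, the bottle and the timer where they are.

Things in the scene. Friction and masses are not known exactly. Their poses are not given: they have to be found in the camera images.
- caster: gel caster, a fixed grey block 120 (x) x 250 (y) mm with three vertical slots in its flat top, side by side along its y; the top is 45 mm high, with a spill lip 5 mm wide and 5 mm high around its edge; origin at the centre of its underside
- slot0 (a point): centre of the mouth of slot 0 (at caster y = -70 mm), level with the caster's top; the slot is 66 mm long along the caster's x, 7 mm wide along its y and 36 mm deep; axes as the caster's
- slot1 (a point): centre of the mouth of slot 1 (at caster y = 0 mm), level with the caster's top; the slot is 66 mm long along the caster's x, 7 mm wide along its y and 36 mm deep; axes as the caster's
- slot2 (a point): centre of the mouth of slot 2 (at caster y = 70 mm), level with the caster's top; the slot is 66 mm long along the caster's x, 7 mm wide along its y and 36 mm deep; axes as the caster's
- rack: comb rack, a fixed aluminium block 100 (x) x 190 (y) x 42 mm high with three wide storage slots 70 x 10 mm, 70 mm apart along its y, in which the combs hang by their bars; origin at the centre of its underside
- tray: shallow fixed steel tray, outside 240 (x) x 150 (y) x 15 mm high, walls and floor 5 mm thick; origin at the centre of its underside
- comb0: preparative comb, a flat gauge blade under a grip bar, 60 g; origin at the centre of the bar's underside (the shoulder that stops it), z up; the black bar is 84 (x) x 14 (y) x 28 mm high, above the origin; the white blade hangs below it, 60 (x) x 4 (y) mm, 32 mm deep, thinned to 54 x 2 mm over its last 6 mm. Works either way round. All three combs are alike
- comb1: preparative comb, a flat gauge blade under a grip bar, 60 g; origin at the centre of the bar's underside (the shoulder that stops it), z up; the black bar is 84 (x) x 14 (y) x 28 mm high, above the origin; the white blade hangs below it, 60 (x) x 4 (y) mm, 32 mm deep, thinned to 54 x 2 mm over its last 6 mm. Works either way round. All three combs are alike
- comb2: preparative comb, a flat gauge blade under a grip bar, 60 g; origin at the centre of the bar's underside (the shoulder that stops it), z up; the black bar is 84 (x) x 14 (y) x 28 mm high, above the origin; the white blade hangs below it, 60 (x) x 4 (y) mm, 32 mm deep, thinned to 54 x 2 mm over its last 6 mm. Works either way round. All three combs are alike
- dish0: closed culture dish of clear plastic with amber agar, a disc 50 mm in diameter and 14 mm high, 30 g; origin at the centre of its underside, z up. Starts on the caster's top. All dishes are alike; absent ones are None
- dish1: closed culture dish of clear plastic with amber agar, a disc 50 mm in diameter and 14 mm high, 30 g; origin at the centre of its underside, z up. Starts on the caster's top. All dishes are alike; absent ones are None
- dish2: closed culture dish of clear plastic with amber agar, a disc 50 mm in diameter and 14 mm high, 30 g; origin at the centre of its underside, z up. Starts on the caster's top. All dishes are alike; absent ones are None
- tuberack: yellow tube rack 100 x 200 mm, 96 mm high with its tubes, to be left alone; origin at the centre of its underside
- bottle: amber reagent bottle, 56 mm in diameter, 110 mm high, to be left alone; origin at the centre of its underside
- timer: white lab timer 65 x 65 x 20 mm, lying between the robot and the caster, to be left alone; origin at the centre of its underside
There are look-alikes about, which are no part of the job. Leave any blue look-alike of the comb0 alone.

How it is judged:
By the outcome, as a careful person would: the job done as asked, in the order asked, and still so for the second after the job is handed in, with the robot touching nothing.
Of dish0, dish1, dish2 only 2 to 3 are there at a start; the rules pass over those that are not, and their reading is None.
At some moment in a run one of dish0, dish1, dish2 may be knocked a few centimetres aside while the robot is not near it.
It also fails if it takes over 208 s, if anything falls off the work surface, if the arm or the gripper's body presses on something with over 40 N, if the wrist force passes 120 N, or if a joint passes its speed limit or range.

## Working session

There is one attempt and no reset: what is moved stays moved. The work goes in short steps, Python scripts to look and compute and a tool call to move; the robot and the scene stay as the last step left them, time stands still between calls to the robot, and variables do not carry over. Pictures are saved under pics/ and viewed, at most 15 in all, crops included, and the job is handed in when it is done.

Besides the shell and the picture viewer there is one more tool, called after "Request:" as name([rows], argument=value, ...), one row to a line, values as JSON. servo_tool: Moves the arm, as the interface text tells. Its arguments: {"type":"object","properties":{"increments":{"type":"array"},"force":{"type":"number"}},"required":["increments"]}

```bash
ls; mkdir -p pics; cat > h.py <<'E'
import numpy as np,cv2
from scipy.spatial.transform import Rotation as R
from station import *
def cam(name,obs=None):
    c=get_calibration(name);K=np.array([[c['fx'],0,c['cx']],[0,c['fy'],c['cy']],[0,0,1.]]);d=np.array(c['dist_coeffs'],float)
    if 'mount' in c:
        o=obs or get_obs();T=np.eye(4);T[:3,:3]=R.from_rotvec(o['tool_rot']).as_matrix();T[:3,3]=o['tool_pos']
        W=np.linalg.inv(T@np.array(c['mount']));return K,d,W[:3,:3],W[:3,3]
    return K,d,np.array(c['R']),np.array(c['t'])
def onplane(C,px,z):
    K,d,Rm,t=C;px=np.array(px,float).reshape(-1,1,2)
    u=cv2.undistortPoints(px,K,d).reshape(-1,2);r=np.c_[u,np.ones(len(u))]@Rm;o=-Rm.T@t
    return o+r*((z-o[2])/r[:,2])[:,None]
def proj(C,X):
    K,d,Rm,t=C;return cv2.projectPoints(np.array(X,float).reshape(-1,1,3),cv2.Rodrigues(Rm)[0],t,K,d)[0].reshape(-1,2)
def save(im,n):cv2.imwrite('pics/'+n+'.png',im[:,:,::-1])
E
python3 - <<'E'
from h import *
o=get_obs();print(o)
for n in['scene','side','wrist']:
    C=cam(n,o);im=get_image(n);save(im,n+'0');np.save('pics/'+n+'0.npy',im);print(n,-C[2].T@C[3],C[2][2],C[0][0,0])
E
```

```text
pics
{'t': 0.0, 'q': array([ 1.03400586e+00,  5.33434140e-02,  1.61430431e+00, -3.09632755e-06,
        1.47601871e+00, -1.19024403e-01]), 'dq': array([-0.00181917,  0.00067323,  0.00057061,  0.00025837,  0.00045963,
        0.00123404]), 'effort': array([ 1.66406617e-04, -3.93711913e+01, -3.70162332e+01, -1.29897562e-04,
        7.08896274e-03,  1.45495818e-06]), 'tool_pos': array([0.25326329, 0.57069454, 0.23006521]), 'tool_rot': array([-0.65132505, -3.07265242,  0.00308483]), 'contact_force': array([-0.0888914 , -1.06718696,  0.44707535]), 'wrist_torque': array([-0.0333801 ,  0.0133829 ,  0.04520628]), 'grip_force': 0.0, 'opening': 0.08539497975761133}
scene [1.17338681 0.23802117 1.07387456] [-0.50215594 -0.23973018 -0.83088438] 582.1927561650716
side [ 0.24197657 -1.13811747  0.70265738] [ 0.26347997  0.82533799 -0.49939514] 592.0980888940289
wrist [0.17702757 0.60442349 0.37232011] [ 0.29939787 -0.13486573 -0.94454865] 372.0682700540582
```

View pics/scene0.png

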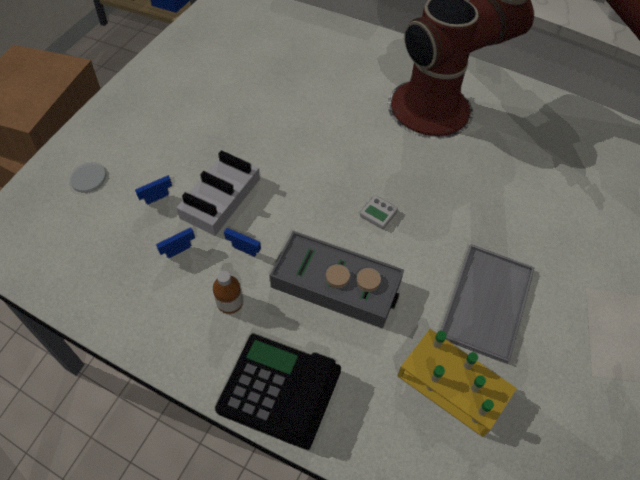

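View pics/side0.png

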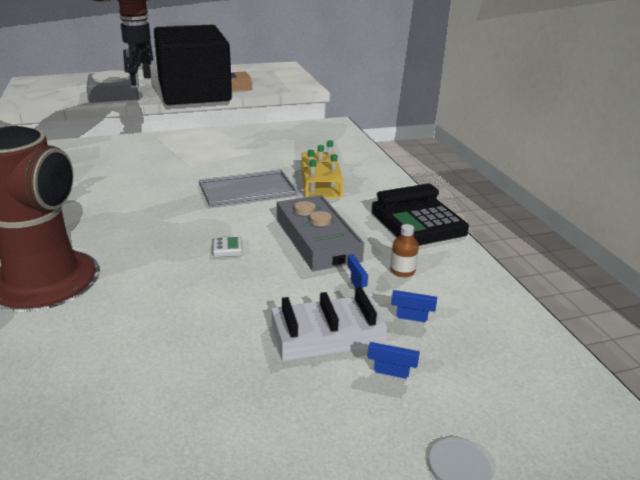

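The scene view shows two beige dishes on the caster at (338,275) and (369,280), and the tray at (488,300). The rack is at (220,190), with black combs at (235,160), (216,183) and (199,204). The blue look-alikes, which I'll leave alone, are at (154,189), (176,242) and (242,241).

```bash
python3 - <<'E'
from h import *
for n in['scene','side']:
    im=np.load(f'pics/{n}0.npy');C=cam(n);hsv=cv2.cvtColor(im,cv2.COLOR_RGB2HSV)
    def comps(m,lo,hi,z,lab):
        k,L,s,c=cv2.connectedComponentsWithStats(m.astype(np.uint8))
        for i in range(1,k):
            if lo<s[i,4]<hi:
                p=cv2.minAreaRect(np.argwhere(L==i)[:,::-1].astype(np.float32))
                W=onplane(C,cv2.boxPoints(p),z);w=onplane(C,[p[0]],z)[0]
                e=W[1]-W[0],W[2]-W[1];e=max(e,key=np.linalg.norm)
                print(n,lab,s[i,4],np.round(p[0]),w.round(3),'L',[round(float(np.linalg.norm(a)),3) for a in(W[1]-W[0],W[2]-W[1])],'ang',round(float(np.degrees(np.arctan2(e[1],e[0]))),1))
    H,S,V=[hsv[...,i].astype(int) for i in range(3)]
    comps((H<18)&(S>40)&(S<130)&(V>130),100,1500,.058,'dish')
    comps((V<45),150,900,.07,'black')
    if n=='scene':
        comps((S<60)&(V>50)&(V<105),1000,20000,.05,'grey')
    comps((H>105)&(H<130)&(S>150),100,1500,.03,'blue')
    comps((H>35)&(H<85)&(S>80),20,600,.045,'green')
C=cam('scene')
print(onplane(C,[(294,233),(403,268),(384,310),(272,275)],.05).round(3))
print('tray',onplane(C,[(474,247),(534,264),(510,359),(443,336)],.015).round(3))
print('rack',onplane(C,[(225,152),(260,170),(220,222),(180,205)],.042).round(3))
E
```

```text
scene black 197 [101.  12.] [ 0.122 -1.014  0.07 ] L [0.026, 0.155] ang 48.7
scene black 630 [631.  13.] [-0.727  0.464  0.07 ] L [0.157, 0.231] ang 35.5
scene black 877 [419.  46.] [-0.149 -0.094  0.07 ] L [0.088, 0.192] ang 32.7
scene black 535 [ 65. 108.] [ 0.498 -0.814  0.07 ] L [0.199, 0.088] ang -172.3
scene black 334 [235. 162.] [ 0.46  -0.317  0.07 ] L [0.029, 0.091] ang 87.0
scene black 332 [217. 183.] [ 0.53 -0.32  0.07] L [0.026, 0.091] ang 85.7
scene black 346 [199. 204.] [ 0.599 -0.321  0.07 ] L [0.025, 0.091] ang 88.6
scene grey 8278 [57. 39.] [ 0.264 -1.077  0.05 ] L [0.855, 0.886] ang 62.2
scene grey 2762 [386.  33.] [-0.183 -0.206  0.05 ] L [0.577, 0.341] ang 120.4
scene grey 16736 [528.  92.] [-0.138  0.231  0.05 ] L [0.802, 0.756] ang 124.8
scene grey 3206 [217. 196.] [ 0.551 -0.31   0.05 ] L [0.255, 0.307] ang 76.6
scene grey 6789 [337. 279.] [0.619 0.021 0.05 ] L [0.154, 0.393] ang 94.0
scene grey 7836 [492. 305.] [0.532 0.328 0.05 ] L [0.245, 0.179] ang -176.9
scene grey 1493 [256. 313.] [ 0.762 -0.086  0.05 ] L [0.076, 0.178] ang 79.3
scene grey 7414 [145. 389.
[... 1907 characters left out ...]
7 0.045] L [0.015, 0.049] ang -107.2
side green 40 [310. 153.] [0.708 0.426 0.045] L [0.015, 0.047] ang -106.4
side green 41 [334. 158.] [0.763 0.377 0.045] L [0.015, 0.053] ang -108.3
side green 42 [312. 162.] [0.693 0.356 0.045] L [0.014, 0.051] ang -106.5
side green 297 [409. 221.] [ 0.815 -0.036  0.045] L [0.06, 0.118] ang -81.9
side green 77 [232. 242.] [ 0.398 -0.03   0.045] L [0.018, 0.039] ang -100.0
[[ 0.559 -0.109  0.05 ]
 [ 0.533  0.132  0.05 ]
 [ 0.641  0.135  0.05 ]
 [ 0.672 -0.1    0.05 ]]
tray [[0.388 0.25  0.015]
 [0.368 0.386 0.015]
 [0.609 0.402 0.015]
 [0.622 0.261 0.015]]
rack [[ 0.423 -0.37   0.042]
 [ 0.434 -0.266  0.042]
 [ 0.603 -0.269  0.042]
 [ 0.605 -0.375  0.042]]
```

```bash
python3 - <<'E'
from h import *
im=np.load('pics/scene0.npy')[140:360,120:550];save(cv2.resize(im,(800,409),interpolation=cv2.INTER_CUBIC),'crop0')
E
```

```text
(no output)
```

View pics/crop0.png

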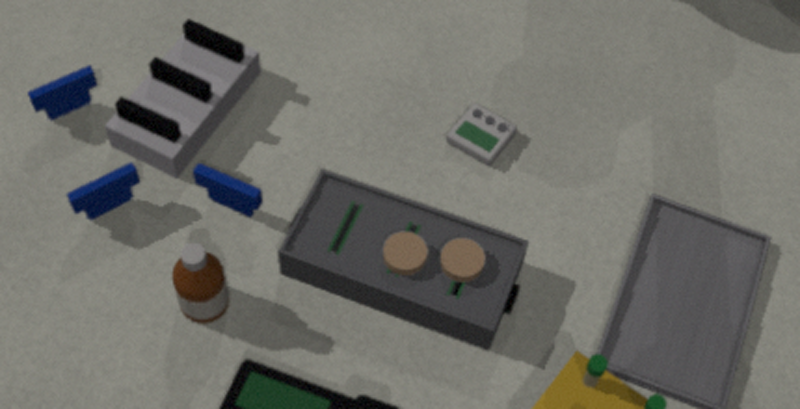

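The enlarged crop confirms three black combs in the rack and two dishes on the caster. One dish overlaps slot 1 and the other slot 2. I'll move the wrist camera over the caster for precise measurements.

Request:
servo_tool([
  [1,-44,-28,0,0],
  [1,-44,-28,0,0],
  [1,-44,-28,0,0],
  [1,-44,-28,0,0],
  [1,-44,-28,0,0],
  [1,-44,-28,0,0],
  [1,-44,-28,0,0],
  [1,-44,-28,0,0],
  [1,-44,-28,0,0],
  [1,-44,-28,0,0],
  [1,-44,-28,0,0],
  [1,-44,-28,0,0],
])

```text
t: 1.65
tool_pos: [0.6004, 0.0483, 0.2309]
tool_rot: [-0.652, -3.073, -0.0]
contact_force: [1.1, 0.1, 0.4]
opening: 0.0852
grip_force: 0.0
```

Request:
servo_tool([
  [1,0,0,0,10],
  [1,0,0,0,10],
  [1,0,0,0,10],
  [1,0,0,0,10],
  [1,0,0,0,10],
  [1,0,0,0,10],
  [1,0,0,0,0],
  [1,0,0,0,0],
])

```text
t: 2.65
tool_pos: [0.5997, 0.0499, 0.2311]
tool_rot: [-2.098, -2.338, 0.0]
contact_force: [0.1, 0.3, 0.7]
opening: 0.0851
grip_force: 0.0
```

```bash
cat >> h.py <<'E'
def pose(o):
    M=R.from_rotvec(o['tool_rot']).as_matrix();return o['tool_pos'].round(4),round(float(np.degrees(np.arctan2(M[1,0],M[0,0]))),2),M[:,2].round(3)
def snap(n,tag):
    o=get_obs();im=get_image(n);save(im,tag);np.save(f'pics/{tag}.npy',im);return im,cam(n,o),o
def go(o,x,y,z):
    M=R.from_rotvec(o['tool_rot']).as_matrix();return (M.T@(np.array([x,y,z])-o['tool_pos'])*1e3).round(1)
E
python3 - <<'E'
from h import *
im,C,o=snap('wrist','w1');print(pose(o),o['q'].round(2))
E
```

```text
(array([0.5997, 0.0499, 0.2311]), 96.2, array([-0.,  0., -1.])) [-0.04 -0.    1.67 -0.    1.48 -0.15]
```

View pics/w1.png

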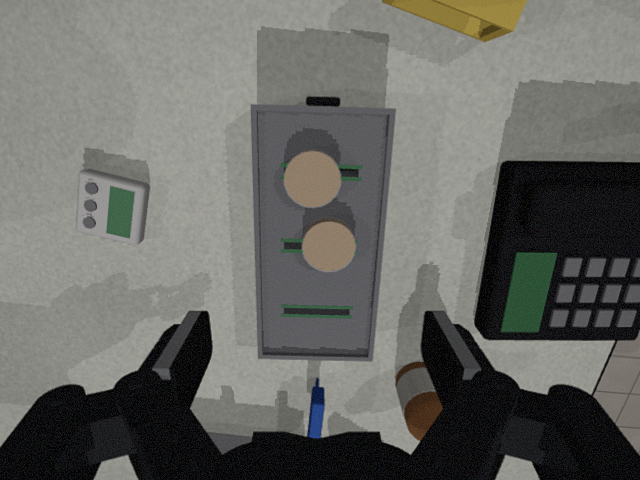

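The wrist view shows the caster upright in the picture, with slot 0 fully visible at (316,311). Slot 1 at row 245 and slot 2 at row 172 are partly hidden by dishes at (329,246) and (312,180).

```bash
python3 - <<'E'
from h import *
im=np.load('pics/w1.npy');C=cam('wrist');hsv=cv2.cvtColor(im,cv2.COLOR_RGB2HSV).astype(int);H,S,V=[hsv[...,i] for i in range(3)]
m=((H<20)&(S>35)&(V>110)).astype(np.uint8);m[:120]=0;m[280:]=0;m[:,:250]=0;m[:,390:]=0
k,L,s,c=cv2.connectedComponentsWithStats(m)
for i in range(1,k):
    if s[i,4]>500:
        cn=cv2.findContours((L==i).astype(np.uint8),0,2)[0][0][:,0];W=onplane(C,cn,.059);(x,y),r=cv2.minEnclosingCircle(W[:,:2].astype(np.float32));print('dish',c[i],W.mean(0).round(4),(round(x,4),round(y,4),round(r,4)))
g=((H>40)&(H<85)&(S>60)).astype(np.uint8);g[:,:270]=0;g[:,370:]=0;g[330:]=0
for a,b in((150,200),(225,265),(295,330)):
    p=np.argwhere(g[a:b])[:,::-1]+[0,a];W=onplane(C,p,.045)[:,:2]
    r=cv2.minAreaRect((W*1e3).astype(np.float32));print('slot',len(p),np.round(W.mean(0),4),r,'x',W[:,0].min().round(4),W[:,0].max().round(4),'y',W[:,1].min().round(4),W[:,1].max().round(4))
cs=onplane(C,[(251.5,105.5),(395,108.5),(373,360),(259,359)],.05)[:,:2];print('caster outer',cs.round(4),cs.mean(0).round(4),np.linalg.norm(np.diff(cs,axis=0),axis=1),np.degrees(np.arctan2(*(cs[0]-cs[3])[::-1])),np.degrees(np.arctan2(*(cs[1]-cs[2])[::-1])))
E
```

```text
dish [312.003276   178.44226044] [0.5934 0.0759 0.059 ] (0.5946, 0.0756, 0.0239)
dish [328.38757396 245.76183432] [0.6148 0.0171 0.059 ] (0.6155, 0.0166, 0.024)
slot 228 [0.6175 0.0826] ((601.9693603515625, 80.43782806396484), (70.87946319580078, 13.669943809509277), 4.6518683433532715) x 0.5662 0.6377 y 0.0711 0.0901
slot 165 [0.5866 0.0089] ((607.4971313476562, 10.71749210357666), (71.13936614990234, 13.994889259338379), 4.556375026702881) x 0.5715 0.6434 y 0.0011 0.0205
slot 455 [ 0.6127 -0.0589] ((612.8472290039062, -59.109657287597656), (71.11499786376953, 14.238901138305664), 4.482813835144043) x 0.577 0.6484 y -0.0684 -0.0494
caster outer [[ 0.5388  0.1292]
 [ 0.6564  0.1396]
 [ 0.6775 -0.1075]
 [ 0.5592 -0.119 ]] [0.608  0.0105] [0.11809345 0.24797465 0.11878445] 94.71100158377156 94.86810029935195
```

Request:
servo_tool([
  [1,0,0,0,-10],
  [1,0,0,0,-10],
  [1,0,0,0,-10],
  [1,0,0,0,-10],
  [1,22.2,14.9,0,0],
  [0.9,0,0,40,0],
  [0.9,0,0,40,0],
  [0.9,0,0,40,0],
  [0.9,0,0,20,0],
  [0.9,0,0,0,0],
  [0.9,0,0,0,0],
], force=30)

```text
t: 4.08
tool_pos: [0.5956, 0.076, 0.0933]
tool_rot: [1.174, 2.911, 0.002]
contact_force: [0.6, 0.2, 0.4]
opening: 0.0773
grip_force: 0.0
```

```bash
python3 - <<'E'
from h import *
im,C,o=snap('wrist','w2');print(pose(o),go(o,.594,.076,.046),proj(C,[(.594,.076,.059)]))
E
```

```text
(array([0.5956, 0.076 , 0.0933]), 136.08, array([ 0.003,  0.   , -1.   ])) [ 1.3 -1.2 47.3] [[313.58787183 274.12364661]]
```

View pics/w2.png

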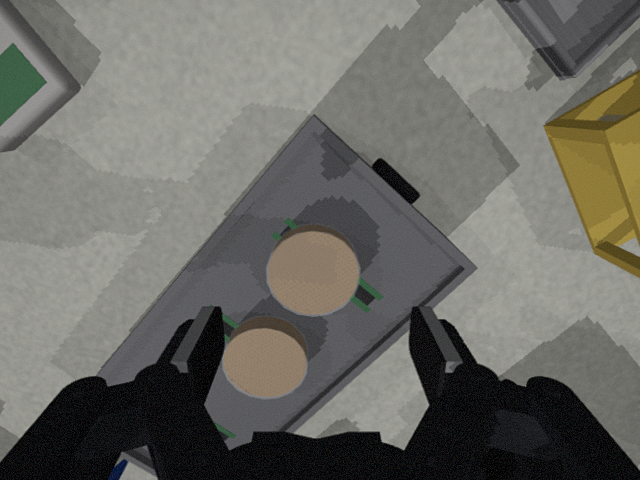

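The dish is at (313,273), where it was predicted to be. I'll descend and grip.

Request:
servo_tool([
  [0.85,1,-1,20,0],
  [0.8,0,0,17,0],
  [0.8,0,0,10,0],
  [0.8,0,0,0,0],
  [0.4,0,0,0,0],
  [0.4,0,0,0,0],
  [0.4,0,0,0,0],
  [0.4,0,0,0,0],
  [0.4,0,0,0,0],
  [0.4,0,0,0,0],
], force=30)

```text
t: 5.38
tool_pos: [0.5933, 0.076, 0.0449]
tool_rot: [1.175, 2.913, 0.001]
contact_force: [-0.3, 0.3, 3.3]
opening: 0.0489
grip_force: 31.3
```

Request:
servo_tool([
  [0.4,0,0,-15,0],
  [0.4,0,0,-35,0],
  [0.4,0,0,-50,0],
  [0.4,47,12.2,0,0],
  [0.4,47,12.2,0,0],
  [0.4,47,12.2,0,0],
  [0.4,47,12.2,0,0],
  [0.4,47,12.2,0,0],
  [0.4,47,12.2,0,0],
  [0.4,0,0,30,0],
  [0.4,0,0,0,0],
  [0.4,0,0,0,0],
])

```text
t: 6.88
tool_pos: [0.4409, 0.3241, 0.1151]
tool_rot: [1.176, 2.913, 0.0]
contact_force: [0.4, 0.0, -0.9]
opening: 0.0486
grip_force: 31.2
```

```bash
python3 - <<'E'
from h import *
im,C,o=snap('wrist','w3');print(pose(o),go(o,.44,.325,.006),proj(C,[(.44,.325,.005)]),o['opening'],o['grip_force'])
E
```

```text
(array([0.4409, 0.3241, 0.1151]), 136.02, array([ 0.,  0., -1.])) [ 1.200e+00 -1.000e-01  1.091e+02] [[315.85307434 229.06976401]] 0.04855517224564182 31.196102499961853
```

View pics/w3.png

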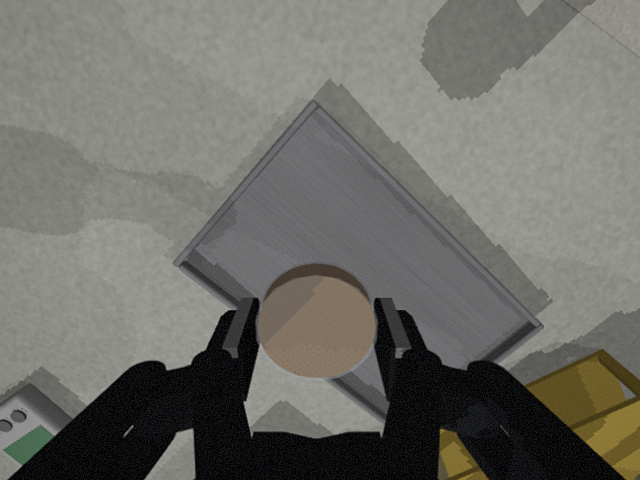

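The dish is held level. The target projects to (316,229), well inside the tray, whose corners are at (315,102), (180,263) and (543,325). Lowering it now.

Request:
servo_tool([
  [0.4,0,0,40,0],
  [0.4,0,0,35,0],
  [0.4,0,0,18,0],
  [0.4,0,0,8,0],
  [0.4,0,0,5,0],
  [0.4,0,0,3,0],
  [0.4,0,0,0,0],
  [0.4,0,0,0,0],
])

```text
t: 7.92
tool_pos: [0.4409, 0.3246, 0.0059]
tool_rot: [1.175, 2.913, 0.001]
contact_force: [-0.5, -0.3, -0.5]
opening: 0.0487
grip_force: 31.2
```

Request:
servo_tool([
  [0.4,0,0,0.8,0],
  [0.4,0,0,0,0],
  [0.65,0,0,0,0],
  [0.65,0,0,0,0],
  [0.65,0,0,0,0],
])

```text
t: 8.55
tool_pos: [0.4404, 0.3243, 0.0044]
tool_rot: [-1.175, -2.913, 0.0]
contact_force: [0.2, 0.5, 0.1]
opening: 0.0554
grip_force: 0.0
```

Request:
servo_tool([
  [0.8,0,0,-20,0],
  [0.8,0,0,-40,0],
  [0.8,0,0,-50,0],
  [0.8,0,0,-50,0],
  [0.8,-47,-10,-20,0],
  [0.8,-47,-10,0,0],
  [0.8,-47,-10,0,0],
  [0.8,-47,-10,0,0],
  [0.8,-42,-10,0,0],
  [0.8,0,0,0,0],
  [0.8,0,0,0,0],
])

```text
t: 9.93
tool_pos: [0.5714, 0.129, 0.1855]
tool_rot: [1.175, 2.913, 0.001]
contact_force: [0.2, -0.1, -0.3]
opening: 0.0682
grip_force: 0.0
```

```bash
cat >> h.py <<'E'
def dishes(im,C,z):
    hsv=cv2.cvtColor(im,cv2.COLOR_RGB2HSV).astype(int);H,S,V=[hsv[...,i] for i in range(3)]
    m=((H<20)&(S>35)&(S<120)&(V>100)).astype(np.uint8);k,L,s,c=cv2.connectedComponentsWithStats(m)
    for i in range(1,k):
        if s[i,4]>200:
            cn=max(cv2.findContours((L==i).astype(np.uint8),0,2)[0],key=len)[:,0];W=onplane(C,cn,z);(x,y),r=cv2.minEnclosingCircle(W[:,:2].astype(np.float32));print('dish',c[i].round(),s[i,4],round(x,4),round(y,4),'r',round(r,4))
E
python3 - <<'E'
from h import *
im,C,o=snap('wrist','w4');print(pose(o),o['q'].round(2));dishes(im,C,.059);print('tray');dishes(im,C,.019)
im,C,_=snap('scene','s1');dishes(im,C,.059);print('tray');dishes(im,C,.019)
E
```

```text
(array([0.5714, 0.129 , 0.1855]), 136.05, array([ 0.001,  0.001, -1.   ])) [ 0.09 -0.01  1.75  0.    1.4  -0.71]
dish [258. 346.] 1939 0.6149 0.017 r 0.024
tray
dish [258. 346.] 1939 0.6304 -0.0084 r 0.0276
dish [337. 275.] 384 0.6148 0.0193 r 0.0245
dish [500. 278.] 331 0.4691 0.324 r 0.0236
tray
dish [337. 275.] 384 0.5929 0.0108 r 0.0254
dish [500. 278.] 331 0.4413 0.3274 r 0.0246
```

Dish A now sits in the tray at (0.441,0.326). Dish B hasn't moved, at (0.615,0.017).

Request:
servo_tool([
  [0.85,-55,-25,0,0],
  [0.85,-54,-25.5,0,0],
  [0.85,0,0,40,0],
  [0.85,0,0,40,0],
  [0.85,0,0,30,0],
  [0.85,0,0,18,0],
  [0.8,0,0,9,0],
  [0.8,0,0,3,0],
  [0.4,0,0,0,0],
  [0.4,0,0,0,0],
  [0.4,0,0,0,0],
  [0.4,0,0,0,0],
])

```text
t: 11.52
tool_pos: [0.616, 0.0167, 0.046]
tool_rot: [1.174, 2.911, 0.001]
contact_force: [0.1, -0.0, 5.4]
opening: 0.0485
grip_force: 31.5
```

Request:
servo_tool([
  [0.4,0,0,0,0],
  [0.4,0,0,0,0],
])

```text
t: 11.78
tool_pos: [0.616, 0.0167, 0.046]
tool_rot: [1.174, 2.911, 0.001]
contact_force: [-0.9, 0.2, 4.9]
opening: 0.0487
grip_force: 31.5
```

Request:
servo_tool([
  [0.4,0,0,-15,0],
  [0.4,0,0,-35,0],
  [0.4,0,0,-50,0],
  [0.4,47.5,26.2,0,0],
  [0.4,47.5,26.2,0,0],
  [0.4,47.5,26.2,0,0],
  [0.4,47.5,26.2,0,0],
  [0.4,47.5,26.2,0,0],
  [0.4,47.5,26.2,0,0],
  [0.4,0,0,40,0],
  [0.4,0,0,0,0],
  [0.4,0,0,0,0],
])

```text
t: 13.28
tool_pos: [0.5191, 0.3274, 0.1054]
tool_rot: [1.176, 2.913, 0.0]
contact_force: [0.2, 0.1, -1.0]
opening: 0.0481
grip_force: 31.2
```

Request:
servo_tool([
  [0.4,0,0,40,0],
  [0.4,0,0,30,0],
  [0.4,0,0,16,0],
  [0.4,0,0,8,0],
  [0.4,0,0,4,0],
  [0.4,0,0,1.5,0],
  [0.4,0,0,0,0],
  [0.4,0,0,0,0],
])

```text
t: 14.28
tool_pos: [0.5194, 0.3281, 0.006]
tool_rot: [1.175, 2.912, 0.002]
contact_force: [-0.8, 0.2, 1.5]
opening: 0.0484
grip_force: 31.4
```

Request:
servo_tool([
  [0.65,0,0,0,0],
  [0.65,0,0,0,0],
  [0.65,0,0,0,0],
  [0.65,0,0,-20,0],
  [0.65,0,0,-40,0],
  [0.65,0,0,-50,0],
  [0.65,0,0,-50,10],
  [0.65,0,0,-60,10],
  [0.65,0,0,0,10],
  [0.65,0,0,0,10],
  [0.65,0,0,0,9],
  [0.65,0,0,0,0],
])

```text
t: 15.78
tool_pos: [0.5188, 0.3278, 0.2265]
tool_rot: [2.275, 2.166, 0.003]
contact_force: [0.1, 0.0, -0.4]
opening: 0.0558
grip_force: 0.0
```

Request:
servo_tool([
  [0.65,-50.5,3.5,0,0],
  [0.65,-50.5,3.5,0,0],
  [0.65,-50.5,3.5,0,0],
  [0.65,-50.5,3.5,0,0],
  [0.65,-50.5,3.5,0,0],
  [0.65,-50.5,3.5,0,0],
  [0.65,-50.5,3.5,0,0],
  [0.65,-50.5,3.5,0,0],
  [0.65,-50.5,3.5,0,0],
  [0.65,-50.5,3.5,0,0],
  [0.65,-50.5,3.5,0,0],
  [0.65,-50.5,3.5,0,0],
])

```text
t: 17.27
tool_pos: [0.5295, -0.2813, 0.226]
tool_rot: [2.274, 2.166, 0.001]
contact_force: [0.6, -0.5, 0.4]
opening: 0.0557
grip_force: 0.0
```

Request:
servo_tool([
  [0.65,0,0,0,0],
  [0.65,0,0,0,0],
])

```text
t: 17.52
tool_pos: [0.5296, -0.2792, 0.2254]
tool_rot: [-2.276, -2.165, -0.001]
contact_force: [-0.1, 0.6, -0.3]
opening: 0.0555
grip_force: 0.0
```

```bash
python3 - <<'E'
from h import *
im,C,o=snap('wrist','w5');print(pose(o),o['q'].round(2))
s,D,_=snap('scene','s2');dishes(s,D,.019);dishes(s,D,.059)
E
```

```text
(array([ 0.5296, -0.2792,  0.2254]), 87.13, array([ 0.,  0., -1.])) [-0.61 -0.01  1.68  0.    1.47 -0.56]
dish [501. 278.] 299 0.4409 0.3276 r 0.0234
dish [491. 308.] 358 0.5185 0.3303 r 0.0243
dish [501. 278.] 299 0.4686 0.3242 r 0.0225
dish [491. 308.] 358 0.5433 0.3268 r 0.0234
```

View pics/w5.png

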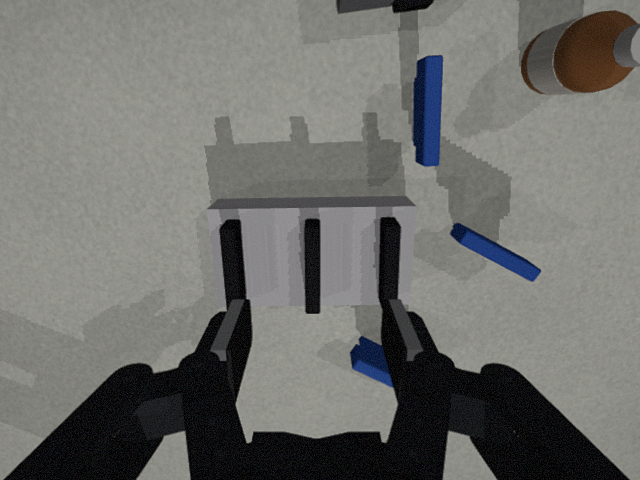

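The wrist view shows the three black combs at columns 231, 313 and 390 in the grey rack, and the blue look-alikes standing beside it. Next I'll measure the combs' top edges at z = 0.07.

```bash
python3 - <<'E'
from h import *
im=np.load('pics/w5.npy');C=cam('wrist');g=im.max(2).astype(int)
for lo,hi,side in((215,255,'L'),(298,328,'M'),(372,408,'R')):
    P=[]
    for r in range(235,295,6):
        c=np.where(g[r,lo:hi]<60)[0]+lo
        P.append((r,c.min()-.5,c.max()+.5))
    P=np.array(P);l=onplane(C,np.c_[P[:,1],P[:,0]],.07);q=onplane(C,np.c_[P[:,2],P[:,0]],.07)
    for n,e in(('l',l),('r',q)):
        f=np.polyfit(e[:,1],e[:,0],1);print(side,n,'x at y=-.32:',np.polyval(f,-.32).round(4),'ang',np.degrees(np.arctan(f[0])).round(2))
c=np.where(g[:330,313]<60)[0];c=c[c>210];print(c.min(),c.max(),onplane(C,[(313,c.min()-.5),(313,c.max()+.5)],.07).round(4),onplane(C,[(313,c.min()-.5)],.042).round(4))
for col in(231,390):
    c=np.where(g[:300,col]<60)[0];c=c[c>205];print(col,c.min())
for p in[(208,209),(415,206),(413,305),(222,307)]:print(p,onplane(C,[p],.042).round(4))
E
```

```text
L l x at y=-.32: 0.4472 ang 3.05
L r x at y=-.32: 0.4655 ang 1.98
M l x at y=-.32: 0.5187 ang 2.57
M r x at y=-.32: 0.5319 ang 2.63
R l x at y=-.32: 0.5834 ang 0.88
R r x at y=-.32: 0.6005 ang 1.02
219 313 [[ 0.5282 -0.2819  0.07  ]
 [ 0.5236 -0.372   0.07  ]] [[ 0.5276 -0.2901  0.042 ]]
231 219
390 217
(208, 209) [[ 0.4333 -0.2765  0.042 ]]
(415, 206) [[ 0.6201 -0.2829  0.042 ]]
(413, 305) [[ 0.622  -0.3841  0.042 ]]
(222, 307) [[ 0.4326 -0.3769  0.042 ]]
```

Request:
servo_tool([
  [0.4,-51,-2,0,0],
  [0.4,0,0,50,0],
  [0.4,0,0,50,0],
  [0.4,0,0,40,0],
  [0.4,0,0,25,0],
  [0.4,0,0,10,0],
  [0.4,0,0,4,0],
  [0.4,0,0,0,0],
], force=60)

```text
t: 18.62
tool_pos: [0.5258, -0.3307, 0.0473]
tool_rot: [2.276, 2.163, 0.0]
contact_force: [-0.2, -0.1, 0.0]
opening: 0.0343
grip_force: 0.0
```

Request:
servo_tool([
  [0,0,0,0,0],
  [0,0,0,0,0],
  [0,0,0,0,0],
  [0,0,0,0,0],
  [0,0,0,0,0],
  [0,0,0,0,0],
])

```text
t: 19.38
tool_pos: [0.5257, -0.3311, 0.0477]
tool_rot: [2.276, 2.162, 0.0]
contact_force: [-2.0, 0.6, 7.1]
opening: 0.0128
grip_force: 60.7
```

Request:
servo_tool([
  [0,0,0,-15,0],
  [0,0,0,-30,0],
  [0,0,0,-40,0],
  [0,0,0,-40,0],
  [0,0,0,0,-9.75],
  [0,0,0,0,-9.75],
  [0,0,0,0,-9.75],
  [0,0,0,0,-9.75],
  [0,0,0,0,-9.75],
  [0,0,0,0,-9.75],
  [0,0,0,0,-9.75],
  [0,0,0,0,-9.75],
])

```text
t: 20.88
tool_pos: [0.5249, -0.3304, 0.1714]
tool_rot: [0.4, 3.116, -0.0]
contact_force: [0.5, -0.9, -0.7]
opening: 0.0129
grip_force: 59.8
```

Request:
servo_tool([
  [0,0,0,0,-9.75],
  [0,0,0,0,-9.75],
  [0,0,0,0,0],
  [0,0,0,0,0],
])

```text
t: 21.38
tool_pos: [0.525, -0.3304, 0.1712]
tool_rot: [-0.121, 3.139, -0.0]
contact_force: [0.5, -0.4, -1.0]
opening: 0.0127
grip_force: 59.8
```

```bash
python3 - <<'E'
from h import *
o=get_obs();print(pose(o),o['q'].round(2),o['opening'],go(o,.6129,-.0591,.16))
E
```

```text
(array([ 0.525 , -0.3304,  0.1712]), -175.57, array([ 0., -0., -1.])) [-0.68  0.08  1.68  0.    1.38 -2.33] 0.012711009729722443 [-108.6  263.7   11.2]
```

Request:
servo_tool([
  [0,-26.3,48,0,0],
  [0,-26.3,48,0,0],
  [0,-26.3,48,0,0],
  [0,-26.3,48,0,0],
  [0,-26.3,48,0,0],
  [0,-26.3,48,0,0],
  [0,0,0,0,0],
  [0,0,0,0,0],
])

```text
t: 22.38
tool_pos: [0.6592, -0.031, 0.1709]
tool_rot: [0.124, -3.139, 0.001]
contact_force: [-0.6, -0.1, -0.9]
opening: 0.0127
grip_force: 59.8
```

```bash
python3 - <<'E'
from h import *
im,C,o=snap('wrist','w6');print(pose(o));print(proj(C,[(.6129,-.0591,.045),(.6075,.0107,.045),(.602,.0804,.045)]).round(1))
E
```

```text
(array([ 0.6592, -0.031 ,  0.1709]), -175.47, array([-0., -0., -1.]))
[[283.4 159.9]
 [381.6 160.1]
 [479.3 160.4]]
```

View pics/w6.png

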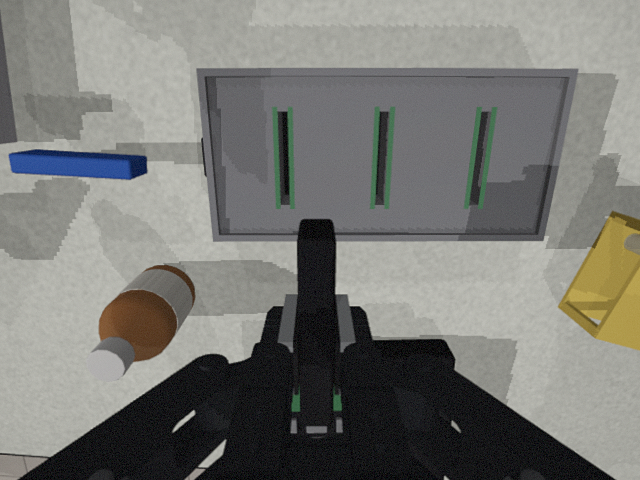

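The wrist view shows all three slots clear, centred near (283,158), (383,158) and (480,158). The held comb's near end is at (317,220). I'll measure both.

```bash
cat >> h.py <<'E'
def slots(im,C,wins,z=.045):
    hsv=cv2.cvtColor(im,cv2.COLOR_RGB2HSV).astype(int);g=((hsv[...,0]>40)&(hsv[...,0]<85)&(hsv[...,1]>60)).astype(np.uint8)
    for x0,x1,y0,y1 in wins:
        p=np.argwhere(g[y0:y1,x0:x1])[:,::-1]+[x0,y0]
        r=cv2.minAreaRect((onplane(C,p,z)[:,:2]*1e3).astype(np.float32));print('slot',len(p),np.round(r[0],1),np.round(r[1],1),round(r[2],2))
E
python3 - <<'E'
from h import *
im=np.load('pics/w6.npy');o=get_obs();C=cam('wrist',o)
slots(im,C,[(260,310,90,225),(360,410,90,225),(455,505,90,225)])
M=R.from_rotvec(o['tool_rot']).as_matrix();T=lambda x,y,z:o['tool_pos']+M@np.array([x,y,z])/1e3
# held bar: top at tool z=-22.3, underside +5.7
print(proj(C,[T(42,s*7,z) for z in(-22.3,5.7) for s in(-1,1)]).round(1))
g=im.max(2).astype(int)
for r in range(214,290,8):
    c=np.where(g[r,280:350]<45)[0]+280;print(r,(c.min(),c.max()) if len(c) else None,end=' ')
E
```

```text
slot 1107 [619.2 -58.2] [85.8 22.9] 12.5
slot 1006 [607.1  10.1] [71.1 13.7] 4.59
slot 1015 [601.5  79.8] [71.3 14.1] 4.69
[[298.5 236.6]
 [339.5 236.6]
 [301.6 214.3]
 [335.5 214.3]]
214 None 222 (np.int64(301), np.int64(331)) 230 (np.int64(299), np.int64(333)) 238 (np.int64(298), np.int64(334)) 246 (np.int64(298), np.int64(334)) 254 (np.int64(298), np.int64(334)) 262 (np.int64(298), np.int64(334)) 270 (np.int64(298), np.int64(334)) 278 (np.int64(298), np.int64(334)) 286 (np.int64(298), np.int64(334))
```

```bash
python3 - <<'E'
from h import *
g=np.load('pics/w6.npy').max(2).astype(int)
for r in(232,250,265,280):print(g[r,292:345])
print(g[208:245,317])
E
```

```text
[104  77  77  72  80  69  40  20  25  29  13  15  17   2  17  28   0  29
  12  28   4  19  16   9  22  26  13  20  12  21  29  10  15  24  17   9
  15  15  25  20   6  22  50  76  83  78  79  85  83  80  84  82  77]
[175 177 177 181 161  46  13  25  33  18  26  28  34  32  27  19  31  30
  25  16  19  40  29  30  30  17  31  17  25  25  28  26  22  25  26  23
  26  22  34  33  27  24  22  47 140 186 181 179 178 177 172 172 174]
[171 168 175 181 163  70  23  33  24  28  32  32  24  30  28  20  22  20
  38  29  25  25  17  29  18  32  33  20  31  28  29  30  21  24  32  29
  22  33  19  33  10  12  16  73 150 184 182 174 171 172 173 173 174]
[137 137 139 136 123  72  20  19  33  35  26  29  28  26  26  27  31  27
  24  26  32  25  18  33  37  27  22  38  14  29  27  28  25  25  25  28
  32  36  15  22  25  10  28 102 158 177 177 179 176 176 172 172 170]
[117 115 116 116 118 116 116 114 117 118  99  40  18  16  15  19   9  21
  11  17  17  14  20  21  26  19  19  18  23  21   0  15  17  23  32  17
  22]
```

Request:
servo_tool([
  [0,24,-12.5,0,0],
  [0,24.1,-12.4,0,0],
  [0,0,0,40,0],
  [0,0,0,25,0],
  [0,0,0,10,0],
  [0,0,0,0,0],
  [0,0,0,0,0],
])

```text
t: 23.3
tool_pos: [0.6144, -0.06, 0.0976]
tool_rot: [-0.124, 3.137, -0.001]
contact_force: [1.1, 0.6, -1.6]
opening: 0.0128
grip_force: 59.8
```

```bash
python3 - <<'E'
from h import *
o=get_obs();print(pose(o),go(o,.6132,-.0596,.0507))
im,C,_=snap('side','sd1');c=proj(C,[(.6132,-.0596,.045)])[0].astype(int);print(c)
k=im[c[1]-60:c[1]+40,c[0]-70:c[0]+70];save(cv2.resize(k,None,fx=5,fy=5,interpolation=cv2.INTER_CUBIC),'sd1c')
E
```

```text
(array([ 0.6144, -0.06  ,  0.0976]), -175.47, array([ 0.002, -0.001, -1.   ])) [ 1.3  0.5 46.9]
[330 236]
```

View pics/sd1c.png

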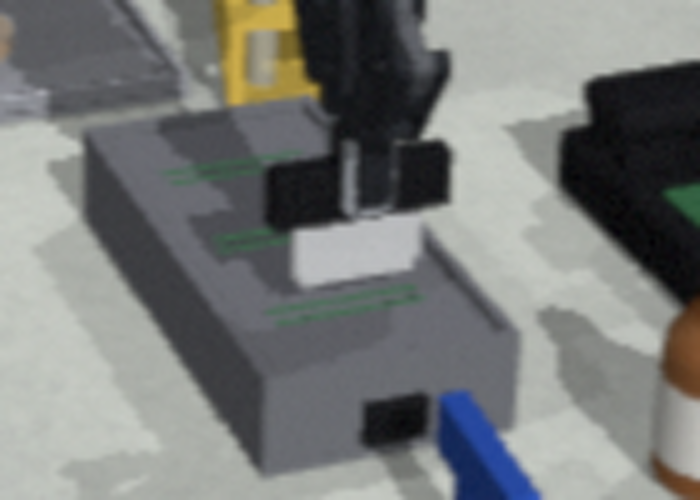

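The comb hangs square above slot 0, with the blade aligned to the slot's length. I'll insert it gradually.

Request:
servo_tool([
  [0,0.5,0.3,5,0],
  [0,0,0,5,0],
  [0,0,0,4,0],
  [0,0,0,3,0],
  [0,0,0,0,0],
])

```text
t: 23.98
tool_pos: [0.6126, -0.0591, 0.0785]
tool_rot: [0.125, -3.138, -0.0]
contact_force: [-0.0, -0.4, -0.7]
opening: 0.0126
grip_force: 59.8
```

Request:
servo_tool([
  [0,0,0,4,0],
  [0,0,0,4,0],
  [0,0,0,4,0],
  [0,0,0,0,0],
])

```text
t: 24.48
tool_pos: [0.6125, -0.0591, 0.0664]
tool_rot: [0.125, -3.138, -0.0]
contact_force: [0.7, -0.3, 0.4]
opening: 0.013
grip_force: 59.8
```

Request:
servo_tool([
  [0,0,0,4,0],
  [0,0,0,4,0],
  [0,0,0,4,0],
  [0,0,0,2,0],
  [0,0,0,0.5,0],
  [0,0,0,0,0],
  [0,0,0,0,0],
])

```text
t: 25.35
tool_pos: [0.6131, -0.0592, 0.0527]
tool_rot: [-0.125, 3.139, -0.0]
contact_force: [-1.0, -0.3, -0.2]
opening: 0.0126
grip_force: 59.8
```

Request:
servo_tool([
  [0,0,0,1,0],
  [0,0,0,1,0],
  [0,0,0,0.5,0],
  [0,0,0,0,0],
])

```text
t: 25.85
tool_pos: [0.6131, -0.0593, 0.0506]
tool_rot: [-0.125, 3.139, -0.0]
contact_force: [-2.9, 0.0, 5.2]
opening: 0.0126
grip_force: 60.5
```

Request:
servo_tool([
  [0,0,0,0.7,0],
  [0,0,0,0,0],
])

```text
t: 26.1
tool_pos: [0.6133, -0.0593, 0.0506]
tool_rot: [-0.125, 3.139, -0.0]
contact_force: [-3.3, 0.4, 9.4]
opening: 0.0126
grip_force: 61.2
```

Request:
servo_tool([
  [0.4,0,0,-0.7,0],
  [0.4,0,0,0,0],
  [0.4,0,0,0,0],
  [0.4,0,0,-15,0],
  [0.4,0,0,-35,0],
  [0.4,0,0,-50,0],
  [0.4,0,0,-20,9.5],
  [0.4,0,0,0,9.5],
  [0.4,0,0,0,9.5],
  [0.4,0,0,0,9.5],
  [0.4,0,0,0,9.5],
  [0.4,0,0,0,9.5],
])

```text
t: 27.6
tool_pos: [0.6132, -0.0592, 0.1713]
tool_rot: [1.395, 2.813, 0.001]
contact_force: [0.3, -0.3, -0.6]
opening: 0.0339
grip_force: 0.0
```

Request:
servo_tool([
  [0.4,0,0,0,9.5],
  [0.4,0,0,0,9.5],
  [0.4,0,0,0,9.5],
  [0.4,0,0,0,10],
  [0.4,-45,-2.5,0,0],
  [0.4,-45,-2.5,0,0],
  [0.4,-45,-2.5,0,0],
  [0.4,-45,-2.5,0,0],
  [0.4,-45,-2.5,0,0],
  [0.4,0,0,0,0],
  [0.4,0,0,0,0],
])

```text
t: 28.98
tool_pos: [0.5969, -0.2837, 0.1707]
tool_rot: [2.24, 2.203, 0.001]
contact_force: [0.7, -0.2, -0.0]
opening: 0.0338
grip_force: 0.0
```

```bash
python3 - <<'E'
from h import *
im,C,o=snap('wrist','w7');print(pose(o),go(o,.5935,-.330,.0475));print(proj(C,[(.5935,-.33,.07),(.5935,-.288,.07),(.5935,-.372,.07)]))
s,D,_=snap('scene','s3');save(cv2.resize(s[210:340,240:430],None,fx=4,fy=4,interpolation=cv2.INTER_CUBIC),'s3c');dishes(s,D,.019)
E
```

```text
(array([ 0.5969, -0.2837,  0.1707]), 89.05, array([ 0.001,  0.   , -1.   ])) [-46.4  -2.7 123.1]
[[310.89367429 295.74249992]
 [309.61966455 241.79503732]
 [312.04651427 344.38780358]]
dish [501. 278.] 309 0.4412 0.3279 r 0.0238
dish [492. 308.] 343 0.5186 0.3314 r 0.0236
```

View pics/w7.png

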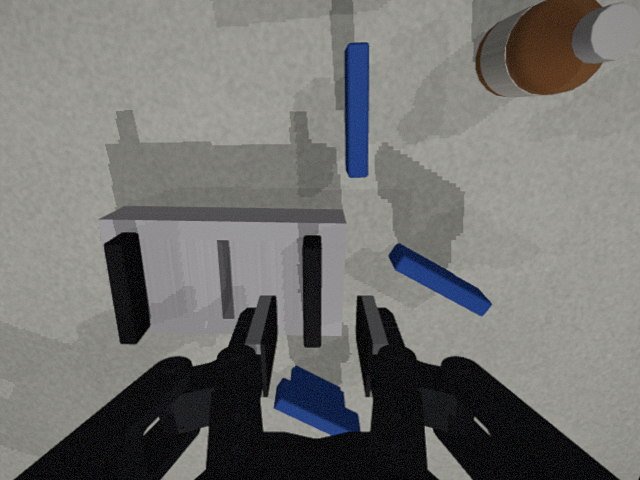

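View pics/s3c.png

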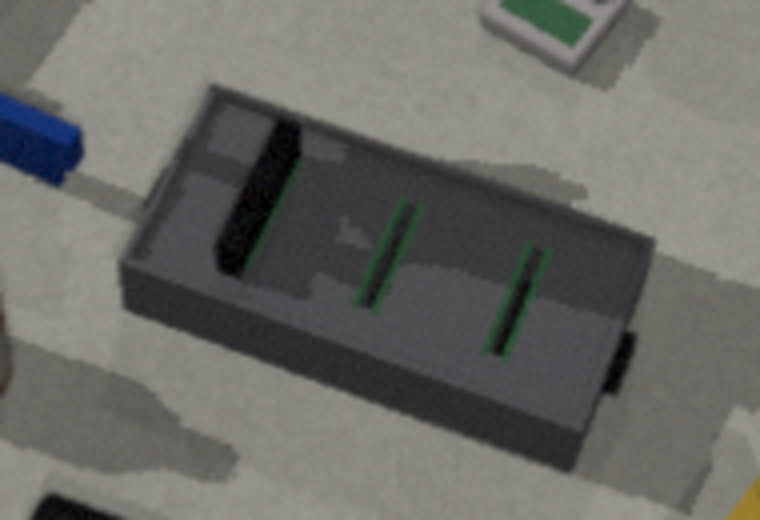

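Comb 1 sits flush in slot 0, and both dishes are still in the tray. The next comb is at (312,290), where it was predicted to be.

Request:
servo_tool([
  [0.4,-46.5,-2.5,0,0],
  [0.4,0,0,40,0],
  [0.4,0,0,40,0],
  [0.4,0,0,25,0],
  [0.4,0,0,13,0],
  [0.4,0,0,5,0],
  [0.4,0,0,0,0],
  [0,0,0,0,0],
  [0,0,0,0,0],
  [0,0,0,0,0],
  [0,0,0,0,0],
  [0,0,0,0,0],
])

```text
t: 30.58
tool_pos: [0.5944, -0.3311, 0.0488]
tool_rot: [2.238, 2.201, 0.001]
contact_force: [0.6, 0.0, 5.3]
opening: 0.0129
grip_force: 61.0
```

Request:
servo_tool([
  [0,0,0,-15,0],
  [0,0,0,-30,0],
  [0,0,0,-40,0],
  [0,0,0,-40,0],
  [0,0,0,0,-9.55],
  [0,0,0,0,-9.55],
  [0,0,0,0,-9.55],
  [0,0,0,0,-9.55],
  [0,0,0,0,-9.55],
  [0,0,0,0,-9.55],
  [0,0,0,0,-9.55],
  [0,0,0,0,-9.55],
])

```text
t: 32.08
tool_pos: [0.5931, -0.3302, 0.1721]
tool_rot: [-0.389, -3.117, -0.0]
contact_force: [0.2, 0.2, -1.0]
opening: 0.013
grip_force: 60.2
```

Request:
servo_tool([
  [0,0,0,0,-9.55],
  [0,0,0,0,-9.55],
  [0,0,0,0,0],
  [0,0,0,0,0],
])

```text
t: 32.58
tool_pos: [0.5933, -0.3303, 0.172]
tool_rot: [0.121, -3.139, -0.0]
contact_force: [-0.2, -0.5, -0.7]
opening: 0.0128
grip_force: 60.2
```

```bash
python3 - <<'E'
from h import *
o=get_obs();print(pose(o),o['opening'],go(o,.6075,.0105,.1))
E
```

```text
(array([ 0.5933, -0.3303,  0.172 ]), -175.57, array([-0.,  0., -1.])) 0.012805711820885485 [-40.5 338.7  72.1]
```

Request:
servo_tool([
  [0,-5.8,48.4,0,0],
  [0,-5.8,48.4,0,0],
  [0,-5.8,48.4,0,0],
  [0,-5.8,48.4,0,0],
  [0,-5.8,48.4,0,0],
  [0,-5.8,48.4,0,0],
  [0,-5.8,48.4,0,0],
  [0,0,0,40,-0.1],
  [0,0,0,25,0],
  [0,0,0,7,0],
  [0,0,0,0,0],
  [0,0,0,0,0],
])

```text
t: 34.08
tool_pos: [0.6081, 0.0102, 0.1017]
tool_rot: [-0.127, 3.136, -0.001]
contact_force: [0.1, -0.1, 0.0]
opening: 0.0129
grip_force: 60.2
```

```bash
python3 - <<'E'
from h import *
o=get_obs();print(pose(o),o['opening'],go(o,.6075,.0105,.0518))
E
```

```text
(array([0.6081, 0.0102, 0.1017]), -175.38, array([ 0.003, -0.   , -1.   ])) 0.012921851346487616 [ 0.7  0.3 49.9]
```

Request:
servo_tool([
  [0,0,0.2,6,0],
  [0,0,0,6,0],
  [0,0,0,4,0],
  [0,0,0,4,0],
  [0,0,0,3,0],
  [0,0,0,0,0],
])

```text
t: 34.83
tool_pos: [0.6067, 0.0108, 0.0766]
tool_rot: [0.128, -3.138, -0.0]
contact_force: [-0.9, 0.8, 0.2]
opening: 0.0125
grip_force: 60.2
```

Request:
servo_tool([
  [0,0,0,4,0],
  [0,0,0,4,0],
  [0,0,0,4,0],
  [0,0,0,0,0],
])

```text
t: 35.33
tool_pos: [0.6066, 0.0108, 0.0644]
tool_rot: [0.128, -3.138, -0.0]
contact_force: [-0.1, -0.4, -1.0]
opening: 0.0125
grip_force: 60.2
```

Request:
servo_tool([
  [0,0,0,4,0],
  [0,0,0,4,0],
  [0,0,0,2,0],
  [0,0,0,1,0],
  [0,0,0,1,0],
  [0,0,0,0,0],
  [0,0,0,0,0],
])

```text
t: 36.2
tool_pos: [0.6071, 0.0107, 0.0531]
tool_rot: [-0.128, 3.139, -0.0]
contact_force: [0.9, 1.0, -1.0]
opening: 0.0132
grip_force: 60.2
```

Request:
servo_tool([
  [0,0,0,0.7,0],
  [0,0,0,0.3,0],
  [0,0,0,0,0],
])

```text
t: 36.58
tool_pos: [0.607, 0.0107, 0.052]
tool_rot: [0.128, -3.139, 0.0]
contact_force: [0.2, -0.3, -0.5]
opening: 0.0127
grip_force: 60.2
```

Request:
servo_tool([
  [0,0,0,0.7,0],
  [0,0,0,0.5,0],
  [0,0,0,0,0],
])

```text
t: 36.95
tool_pos: [0.6071, 0.0107, 0.0518]
tool_rot: [0.128, -3.139, 0.0]
contact_force: [-5.0, 0.1, 5.0]
opening: 0.0126
grip_force: 61.1
```

Request:
servo_tool([
  [0,0,0,0.7,0],
  [0,0,0,0,0],
  [0.4,0,0,-0.7,0],
  [0.4,0,0,0,0],
  [0.4,0,0,0,0],
  [0.4,0,0,-15,0],
  [0.4,0,0,-35,0],
  [0.4,0,0,-50,0],
  [0.4,0,0,-20,9.8],
  [0.4,0,0,0,9.8],
  [0.4,0,0,0,9.8],
  [0.4,0,0,0,9.8],
])

```text
t: 38.45
tool_pos: [0.6073, 0.0107, 0.1722]
tool_rot: [0.941, 2.996, 0.0]
contact_force: [-0.2, -0.4, -0.8]
opening: 0.0344
grip_force: 0.0
```

Request:
servo_tool([
  [0.4,0,0,0,9.8],
  [0.4,0,0,0,9.8],
  [0.4,0,0,0,9.8],
  [0.4,0,0,0,9.8],
  [0.4,0,0,0,9.8],
  [0.4,0,0,0,9.8],
  [0.4,-50,-22.5,0,0],
  [0.4,-50,-22.5,0,0],
  [0.4,-50,-22.5,0,0],
  [0.4,-50,-22.5,0,0],
  [0.4,-50,-22.5,0,0],
  [0.4,-50,-22.5,0,0],
])

```text
t: 39.95
tool_pos: [0.454, -0.2825, 0.1722]
tool_rot: [2.284, 2.154, 0.001]
contact_force: [0.6, -0.4, 0.0]
opening: 0.0343
grip_force: 0.0
```

Request:
servo_tool([
  [0.4,0,0,0,0],
  [0.4,0,0,0,0],
])

```text
t: 40.2
tool_pos: [0.455, -0.2807, 0.1715]
tool_rot: [2.285, 2.155, 0.001]
contact_force: [-0.0, -0.7, 0.0]
opening: 0.0342
grip_force: 0.0
```

```bash
python3 - <<'E'
from h import *
im,C,o=snap('wrist','w8');print(pose(o),go(o,.4543,-.330,.0475));print(proj(C,[(.4543,-.33,.07),(.4543,-.372,.07)]))
g=im.max(2).astype(int)
for r in(245,260,275,290):c=np.where(g[r,290:350]<45)[0]+290;print(r,c.min(),c.max())
s,D,_=snap('scene','s4');save(cv2.resize(s[210:340,240:430],None,fx=4,fy=4,interpolation=cv2.INTER_CUBIC),'s4c');dishes(s,D,.019)
E
```

```text
(array([ 0.455 , -0.2807,  0.1715]), 86.63, array([ 0.001, -0.   , -1.   ])) [-49.2   2.1 124. ]
[[317.29761318 298.66703765]
 [320.41708004 346.78587331]]
245 305 323
260 306 323
275 306 323
290 306 323
dish [501. 279.] 308 0.4414 0.3272 r 0.0238
dish [491. 308.] 366 0.5189 0.3309 r 0.0245
```

View pics/s4c.png

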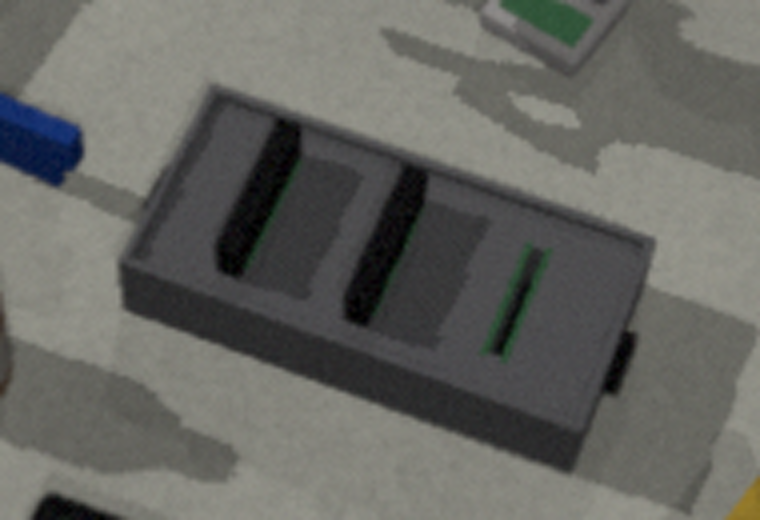

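Slots 0 and 1 are filled and flush, and slot 2 is empty. Taking the last comb now, measured centre column about 315.

Request:
servo_tool([
  [0.4,-49,2,0,0],
  [0.4,0,0,40,0],
  [0.4,0,0,40,0],
  [0.4,0,0,25,0],
  [0.4,0,0,14,0],
  [0.4,0,0,5,0],
  [0.4,0,0,0,0],
  [0,0,0,0,0],
  [0,0,0,0,0],
  [0,0,0,0,0],
  [0,0,0,0,0],
  [0,0,0,0,0],
])

```text
t: 41.8
tool_pos: [0.4548, -0.3307, 0.0484]
tool_rot: [2.283, 2.154, 0.0]
contact_force: [-0.6, 0.2, 6.8]
opening: 0.0128
grip_force: 60.7
```

Request:
servo_tool([
  [0,0,0,-15,0],
  [0,0,0,-30,0],
  [0,0,0,-40,0],
  [0,0,0,-40,0],
  [0,0,0,0,-9.8],
  [0,0,0,0,-9.8],
  [0,0,0,0,-9.8],
  [0,0,0,0,-9.8],
  [0,0,0,0,-9.8],
  [0,0,0,0,-9.8],
  [0,0,0,0,-9.8],
  [0,0,0,0,-9.8],
])

```text
t: 43.3
tool_pos: [0.4535, -0.3297, 0.172]
tool_rot: [-0.4, -3.116, -0.0]
contact_force: [0.6, -0.1, -0.6]
opening: 0.0129
grip_force: 59.9
```

Request:
servo_tool([
  [0,0,0,0,-9.8],
  [0,0,0,0,-9.6],
  [0,0,0,0,0],
  [0,0,0,0,0],
])

```text
t: 43.8
tool_pos: [0.4537, -0.3298, 0.1719]
tool_rot: [0.119, -3.139, -0.0]
contact_force: [0.2, -0.2, -0.2]
opening: 0.0131
grip_force: 59.9
```

```bash
python3 - <<'E'
from h import *
o=get_obs();print(pose(o),o['opening'],go(o,.6018,.0803,.1))
E
```

```text
(array([ 0.4537, -0.3298,  0.1719]), -175.67, array([-0.,  0., -1.])) 0.013116246055029585 [-178.6  397.8   71.9]
```

Request:
servo_tool([
  [0,-19.8,44.2,0,0],
  [0,-19.8,44.2,0,0],
  [0,-19.8,44.2,0,0],
  [0,-19.8,44.2,0,0],
  [0,-19.8,44.2,0,0],
  [0,-19.8,44.2,0,0],
  [0,-19.8,44.2,0,0],
  [0,-19.8,44.2,0,0],
  [0,-19.8,44.2,0,0],
  [0,0,0,40,-0.25],
  [0,0,0,25,0],
  [0,0,0,7,0],
])

```text
t: 45.3
tool_pos: [0.599, 0.0807, 0.0974]
tool_rot: [0.127, -3.135, -0.0]
contact_force: [-0.6, 0.0, -1.2]
opening: 0.0131
grip_force: 59.9
```

Request:
servo_tool([
  [0,0,0,0,0],
  [0,0,0,0,0],
])

```text
t: 45.55
tool_pos: [0.6017, 0.0804, 0.1016]
tool_rot: [-0.128, 3.136, -0.0]
contact_force: [0.4, 0.5, -0.7]
opening: 0.0128
grip_force: 59.9
```

```bash
python3 - <<'E'
from h import *
o=get_obs();print(pose(o),o['opening'],go(o,.6018,.0803,.0514))
E
```

```text
(array([0.6017, 0.0804, 0.1016]), -175.33, array([ 0.003,  0.   , -1.   ])) 0.012834959341249673 [ 0.1 -0.1 50.2]
```

Request:
servo_tool([
  [0,0,0,6,0],
  [0,0,0,6,0],
  [0,0,0,4,0],
  [0,0,0,4,0],
  [0,0,0,3,0],
  [0,0,0,0,0],
])

```text
t: 46.3
tool_pos: [0.6004, 0.0806, 0.0764]
tool_rot: [0.129, -3.138, -0.0]
contact_force: [-0.3, 0.2, -0.1]
opening: 0.0126
grip_force: 59.9
```

Request:
servo_tool([
  [0,0,0,4,0],
  [0,0,0,4,0],
  [0,0,0,4,0],
  [0,0,0,0,0],
])

```text
t: 46.8
tool_pos: [0.6001, 0.0805, 0.0641]
tool_rot: [0.129, -3.138, -0.0]
contact_force: [0.0, 0.0, -0.5]
opening: 0.0127
grip_force: 59.9
```

Request:
servo_tool([
  [0,0,0,4,0],
  [0,0,0,4,0],
  [0,0,0,2,0],
  [0,0,0,1,0],
  [0,0,0,1,0],
  [0,0,0,0,0],
  [0,0,0,0,0],
])

```text
t: 47.68
tool_pos: [0.6007, 0.0806, 0.0529]
tool_rot: [-0.129, 3.139, -0.0]
contact_force: [-0.6, 0.9, -1.4]
opening: 0.0124
grip_force: 59.9
```

Request:
servo_tool([
  [0,0,0,0.7,0],
  [0,0,0,0.7,0],
  [0,0,0,0.5,0],
  [0,0,0,0,0],
])

```text
t: 48.18
tool_pos: [0.6008, 0.0806, 0.0514]
tool_rot: [-0.129, 3.139, -0.0]
contact_force: [-2.2, -0.0, 2.9]
opening: 0.0127
grip_force: 60.5
```

Contact came at the expected height. I'll press lightly, let go and retreat.

Request:
servo_tool([
  [0,0,0,0.8,0],
  [0,0,0,0.4,0],
  [0,0,0,0,0],
])

```text
t: 48.55
tool_pos: [0.601, 0.0806, 0.0514]
tool_rot: [-0.129, 3.139, -0.0]
contact_force: [-5.7, -0.6, 9.5]
opening: 0.0129
grip_force: 61.3
```

Request:
servo_tool([
  [0.4,0,0,-1,0],
  [0.4,0,0,0,0],
  [0.4,0,0,0,0],
  [0.4,0,0,-15,0],
  [0.4,0,0,-35,0],
  [0.4,0,0,-50,0],
  [0.4,0,0,-50,0],
  [0.4,40,0,0,0],
  [0.4,50,0,0,0],
  [0.4,40,0,0,0],
  [0.4,0,0,0,0],
  [0.4,0,0,0,0],
])

```text
t: 50.05
tool_pos: [0.4718, 0.0699, 0.2019]
tool_rot: [-0.129, 3.137, -0.0]
contact_force: [-0.1, -0.6, 0.6]
opening: 0.034
grip_force: 0.0
```

```bash
python3 - <<'E'
from h import *
print(pose(get_obs()))
s,D,_=snap('scene','s5');dishes(s,D,.019);dishes(s,D,.059)
d,E,_=snap('side','sd5')
a=cv2.resize(s[215:365,265:545],(790,423),interpolation=cv2.INTER_CUBIC);save(a,'s5c')
b=cv2.resize(d[165:285,190:370],(780,520),interpolation=cv2.INTER_CUBIC);save(b,'sd5c')
E
```

```text
(array([0.4718, 0.0699, 0.2019]), -175.29, array([ 0.002,  0.   , -1.   ]))
dish [498. 277.] 303 0.4403 0.3209 r 0.024
dish [491. 308.] 361 0.5181 0.3303 r 0.0243
dish [498. 277.] 303 0.4681 0.3178 r 0.0231
dish [491. 308.] 361 0.543 0.3268 r 0.0234
```

View pics/s5c.png

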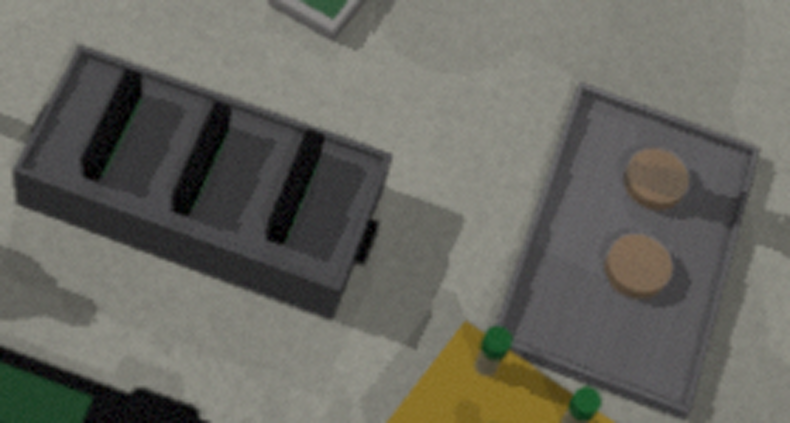

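View pics/sd5c.png

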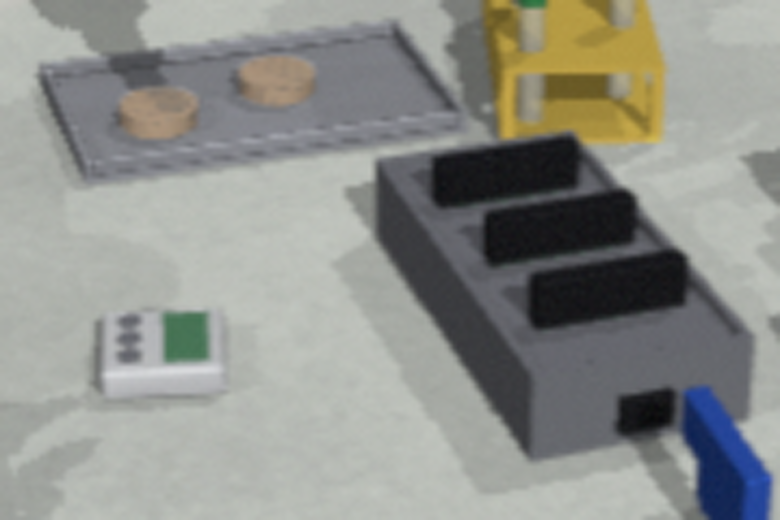

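All three combs are flush and both dishes lie flat in the tray. Dish A has shifted 7 mm since the last look, which could be the announced knock still under way, so I'll wait a moment and check again.

Request:
servo_tool([
  [0.4,0,0,0,0],
  [0.4,0,0,0,0],
  [0.4,0,0,0,0],
  [0.4,0,0,0,0],
  [0.4,0,0,0,0],
  [0.4,0,0,0,0],
  [0.4,0,0,0,0],
  [0.4,0,0,0,0],
  [0.4,0,0,0,0],
  [0.4,0,0,0,0],
  [0.4,0,0,0,0],
  [0.4,0,0,0,0],
])

```text
t: 51.65
tool_pos: [0.471, 0.0699, 0.2007]
tool_rot: [-0.129, 3.139, -0.0]
contact_force: [-0.2, -0.1, -0.5]
opening: 0.0341
grip_force: 0.0
```

```bash
python3 - <<'E'
from h import *
s,D,_=snap('scene','s6');dishes(s,D,.019)
a=cv2.resize(s[215:365,265:545],(790,423),interpolation=cv2.INTER_CUBIC);save(a,'s6c')
E
```

```text
dish [484. 270.] 313 0.437 0.2883 r 0.0243
dish [491. 308.] 361 0.5189 0.3308 r 0.0244
```

The knock carried dish A to (0.437,0.288). I need to see whether it has stopped and is still flat inside the tray.

Request:
servo_tool([
  [0.4,0,0,0,0],
  [0.4,0,0,0,0],
  [0.4,0,0,0,0],
  [0.4,0,0,0,0],
  [0.4,0,0,0,0],
  [0.4,0,0,0,0],
  [0.4,0,0,0,0],
  [0.4,0,0,0,0],
])

```text
t: 52.7
tool_pos: [0.471, 0.0699, 0.2007]
tool_rot: [-0.129, 3.139, 0.0]
contact_force: [-0.1, 0.7, -0.5]
opening: 0.0341
grip_force: 0.0
```

```bash
python3 - <<'E'
from h import *
s,D,_=snap('scene','s7');dishes(s,D,.019)
d,E,_=snap('side','sd7')
a=cv2.resize(s[235:365,430:545],(460,520),interpolation=cv2.INTER_CUBIC);b=cv2.resize(d[165:215,195:305],(790,360),interpolation=cv2.INTER_CUBIC)[:, 0:340] if 0 else cv2.resize(d[165:215,195:305],(330,150),interpolation=cv2.INTER_CUBIC)
p=np.zeros((520,330,3),np.uint8);p[:150]=b;save(np.hstack([a,p]),'s7c')
E
```

```text
dish [484. 270.] 314 0.437 0.2883 r 0.0243
dish [491. 308.] 364 0.5189 0.3308 r 0.0244
```

View pics/s7c.png

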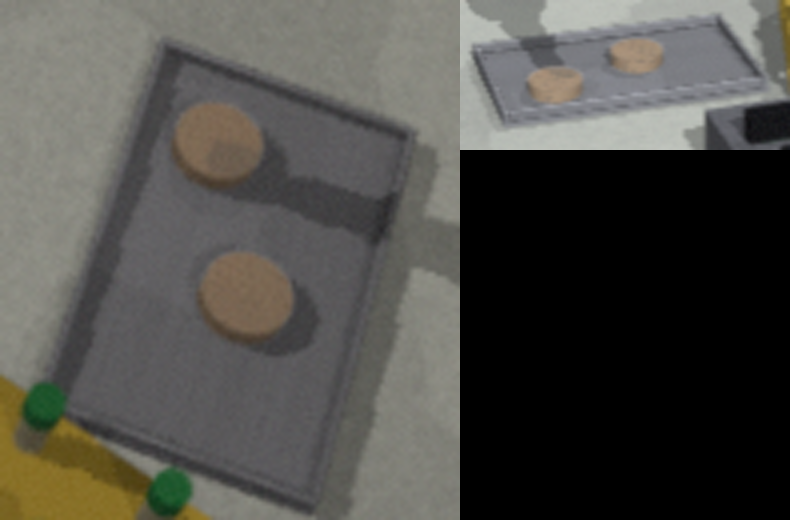

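Both dishes are at rest and lie flat inside the tray; dish A, at (218,145) in the crop, is clear of the wall. Handing in.

```bash
python3 -c "
from station import *
print(finish_job())"
```

```text
the job is handed in; nothing more can be done
None
```

The job is handed in at about 53 s: both dishes present lie flat in the steel tray, and all three combs sit flush in their own caster slots and are released.

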